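# Turn a face-down test cassette face up against the tray wall

### The job

One of the two white rapid-test cassettes in the metal tray lies face down, so its strips cannot be read. Do not grip or lift it: with the fingertips push it across the mat against the tray's far wall (the long wall away from the robot) until it rides up and stands leaning on that wall, then from behind the wall push its top edge back over so that it falls and lies flat, face up, on the mat. Leave the other cassette where it lies.

Things in the scene. Friction and masses are not known exactly. Their poses are not given: they have to be found in the camera images.
- tray: Metal tray, 230 x 340 mm over the rim, lined with a dark rubber mat; it does not move. Origin: centre of its underside, on the worktop; x points to the far wall, y along the long walls, z up. The mat's top is at z = 5 mm and spans x = +-93, y = +-148 mm. The metal and the cassettes are slippery (friction about 0.2), the mat grips (0.6).
- far_foot (a point): Middle of the mat's far edge, at its top (tray x = 93.5, z = 5 mm). Here the far wall begins: a smooth cove of 18 mm radius that rises ahead into a slope of 74 degrees. Axes as the tray's. All four walls are alike.
- far_rim (a point): Top of the far wall's rolled rim, at mid-length: 42 mm above the worktop, 19 mm beyond far_foot; the rim is 6 mm thick. Axes as the tray's.
- cassette_down: The cassette that starts face down: flat white plastic, 62 mm (x) by 70 mm (y), 7 mm thick (z), about 35 g; the 70 mm edges are rounded (3.5 mm radius) and start within 13 degrees of the tray's y. Face (four strip windows, four round wells) on its -z side, plain back with two ribs on +z. Origin: centre of the face; z points up at the start, down once it lies face up.
- cassette_down_center (a point): Centre of that cassette, in mid-thickness: 8.5 mm up when flat on the mat. Pushed home, the cassette stands by itself on its 70 mm edge at far_foot, leaning on the rim at about 68 degrees, its top edge about 63 mm above the worktop and about 5 mm beyond the rim's middle.
- cassette_up: The other cassette, same size, already face up (windows and wells on top), 110 to 160 mm to one side; to be left alone. Origin: centre of its underside, z up.

How it is judged (in metres and radians):
On the way:
1. the face-down cassette has been pushed up on edge and leans on the tray's far wall (angle between cassette_down's own z axis and vertical between 0.95 and 1.5 rad and x of cassette_down_center in the frame of tray above 0.085 m and contact force between cassette_down and tray above 0.02 N), for 0.2 s.
At the end, for the whole second after the job is handed in: The cassette that lay face down now lies flat and at rest on the tray's mat with its face up (within about 6 degrees); the other cassette is within 15 mm of where it lay (angle between cassette_down's own z axis and vertical above 3.04 rad and height (world z) of cassette_down_center below 0.012 m and x of cassette_down_center in the frame of tray between -0.075 and 0.075 m and y of cassette_down_center in the frame of tray between -0.13 and 0.13 m and linear speed of cassette_down below 0.02 m/s and distance of cassette_up from where it was at the start of the episode below 0.015 m); the robot touches nothing.
It fails at once if the cassette is lifted clear of the tray or carried (height (world z) of cassette_down_center above 0.056 m or (angle between cassette_down's own z axis and vertical below 0.3 rad and height (world z) of cassette_down_center above 0.03 m) or (angle between cassette_down's own z axis and vertical above 2.84 rad and height (world z) of cassette_down_center above 0.03 m) or (angle between cassette_down's own z axis and vertical below 0.95 rad and height (world z) of cassette_down_center above 0.045 m) or (angle between cassette_down's own z axis and vertical above 2.2 rad and height (world z) of cassette_down_center above 0.045 m)).
It fails at once if the other cassette is pushed away or turned up (distance of cassette_up from where it was at the start of the episode above 0.03 m or angle between cassette_up's own z axis and vertical above 0.4 rad).
It also fails if it takes over 48 s, if anything falls off the work surface, if the arm or the gripper's body presses on something with over 40 N, if the wrist force passes 120 N, or if a joint passes its speed limit or range.

### The arm

A 6-joint arm with a two-finger parallel gripper is mounted at the origin on a cart in front of the work surface, level with it; the furniture and walls round the work are solid. World frame = base frame: x ahead of the robot, y to its left, z up, the work surface at z = 0. Lengths are in mm, angles in rad, forces in N, time in s.
With the tool pointing down it reaches from about 275 to 750 mm from the base axis. Payload 10.2 kg.
Tool frame: the origin (TCP) lies on the front face of the gripper's body, between the roots of the fingers; the fingertips stand 73 mm ahead of it and the grasp point (between the pads) lies 54 mm ahead of it; z points along the fingers, y is the line along which they close (so a half turn about z gives the same grasp; the last joint's range is limited). The gripper opens to 85 mm and grips with 20 to 120 N. Pads are 22 mm wide; open, the fingers measure 114 mm over their backs; the gripper's body (76 mm by 85 mm) begins 54 mm behind the grasp point. The pads swing forward as they close: fully open they stand 13 mm farther back than shut.
Start: joints at [1.107, 0.313, 1.498, -0, 1.331, -0.223], TCP at [125.215, 509.856, 303.894] pointing down, gripper open.
Joint ranges: [-2.94, 2.94], [-0.97, 2.17], [0.19, 2.56], [-1.23, 4.37], [0.02, 3.11], [-2.88, 2.88]. Speed limits (rad/s): [2.39, 2.39, 3.01, 3.14, 3.14, 3.14].

### API

Orientations are given as a unit quaternion [w, x, y, z].
In Python, from rig import * gives the robot as it stands.
- The arm moves only by the tool step_arm, never from a script. Its argument "plan" is a list of rows, each an object with "offset": the shift along the tool's x, y, z in cm, a list of three; "rot": the turn, a rotation vector about the tool's x, y, z in degrees, a list of three; "gripper": the finger opening in cm, from 0 to 8.54. In form: [{"offset": [x, y, z], "rot": [wx, wy, wz], "gripper": gripper}, ...]. A call has 1 to 12 rows; each row is the pose to reach, as a shift and turn from the pose commanded when the call began, along the tool's axes at that moment; what a row does not reach only later rows make up. A row lasts 1/10 s, in which the tool goes at most 50 mm and 8.59 degrees, less where a joint would pass 70% of its speed; a pose out of reach is approached as far as the arm can. A call with a gripper value outside its range is refused whole. The fingers move at their own pace and stop on an object; "squeeze" is the grip in N (left out, the last holds). Time passes only in rows, so rows that repeat a pose let the fingers close. It gives the time, the measured TCP pose, the force, the opening and the grip force at its end, in the units of the state.
- sense(): the state, without advancing time (a new reading comes with each control period).
- capture(name): name is "scene" or "side" or "wrist"; returns a dict with "color" (480x640x3 uint8, red, green, blue), "depth" (480x640 float32, mm along the optical axis (not along the pixel's ray), 0 where there is no reading), "vertical_fov" (degrees; the focal length in pixels is half the picture's height over the tangent of half this angle, whatever the lens; pixels are square), "cx", "cy" (the principal point, pixels), "k1" (the pictures are not rectified: a ray, as slopes to the right and down, at radius r is drawn at 1 + k1 r^2 times it, then the intrinsics apply), "rvec" (rotation vector, rad) and "tvec" (3), from world to camera coordinates, as OpenCV has them; the wrist camera has in their place "mount" (4x4, takes a point from camera to tool coordinates, whose origin is the TCP and whose axes are the flange's). Camera axes: x right, y down, z forward; pixel columns grow to the right and rows downward; lengths in mm; the calibration is good to about 2 mm. A picture is of the moment at which its call begins: read the wrist's pose just before it.
- finish_job(): hands the job in; it is judged then, once.
The state is a dict: "time_s": time; "joints": joint angles; "dq": joint speeds; "tau": joint torques, N m; "eef_pos": TCP position; "ee_rot": TCP orientation; "force": force on the tool from outside, world axes, zero at the start; "wrist_torque": the same for the moment, N m; "grip_width": opening from 0.0 (shut) to 1.0 (fully open); "grip_force": force on a finger pad.
Only numpy, scipy, OpenCV 4.12 (cv2) and the standard library are available. Lean on these libraries where they do the work, as an engineer would, in place of code of your own. Each camera call takes 0.05 s, during which the arm holds its last target. There are 200 camera calls.

## Working session

There is one attempt and no reset: what is moved stays moved. The work goes in short steps, Python scripts to look and compute and a tool call to move; the robot and the scene stay as the last step left them, time stands still between calls to the robot, and variables do not carry over. Pictures are saved under pics/ and viewed, at most 10 in all, crops included, and the job is handed in when it is done.

Besides the shell and the picture viewer there is one more tool, called by a JSON object that holds its "api" and its "payload". step_arm: Moves the arm, as the interface text tells. Its arguments: {"type":"object","properties":{"plan":{"type":"array"},"squeeze":{"type":"number"}},"required":["plan"]}

```bash
ls; mkdir -p pics; cat > h.py <<'E'
from rig import *
import numpy as np, cv2
from scipy.spatial.transform import Rotation as R
def K(c):
    f=240/np.tan(np.radians(c["vertical_fov"])/2); return np.array([[f,0,c["cx"]],[0,f,c["cy"]],[0,0,1.]])
def toplane(c,px,z):
    px=np.array(px,float).reshape(-1,1,2)
    n=cv2.undistortPoints(px,K(c),np.array([c["k1"],0,0,0.]))[:,0]
    Rm=cv2.Rodrigues(np.array(c["rvec"],float))[0]; t=np.array(c["tvec"],float)
    o=-Rm.T@t; d=np.c_[n,np.ones(len(n))]@Rm
    return o+d*((z-o[2])/d[:,2])[:,None]
E
python3 - <<'E'
from h import *
s=sense(); print(s)
for n in("scene","side"):
    c=capture(n); np.savez(n+".npz",**c); cv2.imwrite(f"pics/{n}0.png",c["color"][...,::-1])
    Rm=cv2.Rodrigues(np.array(c["rvec"],float))[0]; print(n,c["vertical_fov"],-Rm.T@np.array(c["tvec"]),Rm[2])
E
```

```text
pics
{'time_s': 0.0, 'joints': array([ 1.10660356e+00,  3.13446961e-01,  1.49846102e+00, -2.16516709e-05,
        1.33098163e+00, -2.23413178e-01]), 'dq': array([-0.00052166, -0.00083768,  0.00103497,  0.00074907, -0.00188456,
        0.0004089 ]), 'tau': array([ 1.91136336e-03, -4.12269795e+01, -2.59741724e+01, -1.22052952e-04,
        4.17128336e-03,  3.38313203e-05]), 'eef_pos': array([125.13544149, 509.69308857, 303.32755769]), 'ee_rot': array([-2.08682509e-04,  1.20096606e-01,  9.92761998e-01, -6.14070414e-04]), 'force': array([ 0.35601497, -0.26075922,  0.3903421 ]), 'wrist_torque': array([ 0.01721282, -0.03850699,  0.02469273]), 'grip_force': 0.0, 'grip_width': 1.000066796242307}
scene 49.56221767676947 [154.51725073 249.2253882  713.26100316] [ 0.50191216 -0.42808678 -0.751549  ]
side 52.036096371220026 [ 382.81774646 -856.79999321  473.01483993] [ 0.23008245  0.85917684 -0.45703088]
```

View pics/scene0.png

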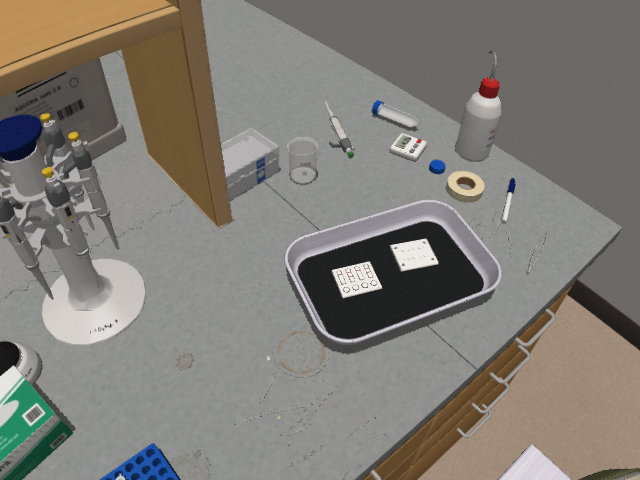

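View pics/side0.png

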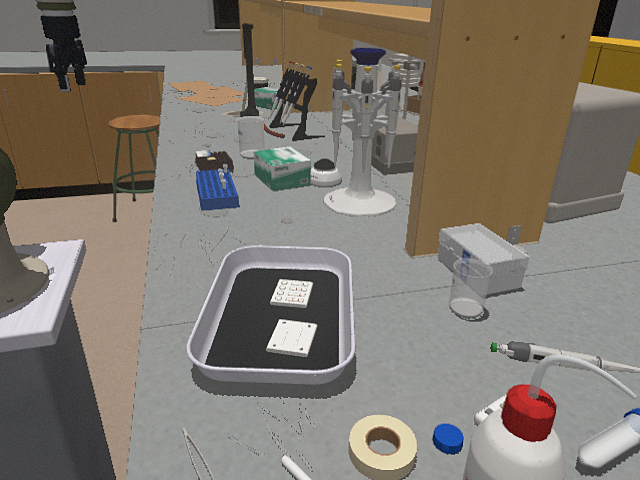

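The scene view shows the face-up cassette at about (357,280) and the face-down one at (414,255). In the side view the face-down one is at about (291,338), and the far wall is on the right, along x≈350. Next I'll measure the cassettes and the mat.

```bash
python3 - <<'E'
from h import *
for n,seeds,matc in(("scene",[(357,290),(414,258)],(330,310)),("side",[(291,296),(291,340)],(240,330))):
    c=dict(np.load(n+".npz")); g=cv2.cvtColor(c["color"],cv2.COLOR_RGB2GRAY)
    m=(g<60).astype(np.uint8); k,l,st,_=cv2.connectedComponentsWithStats(m)
    lab=l[matc[1],matc[0]]; cn=max(cv2.findContours((l==lab).astype(np.uint8),0,1)[0],key=cv2.contourArea)
    P=toplane(c,cn[:,0],5)[:,:2].astype(np.float32); r=cv2.minAreaRect(P); print(n,"mat",r,cv2.boxPoints(r).round(1).tolist())
    hull=np.zeros_like(m); cv2.drawContours(hull,[cn],-1,1,-1)
    w=((g>110)&(hull>0)).astype(np.uint8); w=cv2.morphologyEx(w,3,np.ones((5,5),np.uint8))
    for q in cv2.findContours(w,0,1)[0]:
        if cv2.contourArea(q)<300: continue
        # top face outline
        Q=toplane(c,q[:,0],12)[:,:2].astype(np.float32); r=cv2.minAreaRect(Q); print("  cass",q[:,0].mean(0),r)
E
```

```text
scene mat ((495.1669616699219, -213.25241088867188), (295.194091796875, 181.92449951171875), 73.12049865722656) [[365.29998779296875, -328.1000061035156], [539.4000244140625, -380.8999938964844], [625.0999755859375, -98.4000015258789], [451.0, -45.599998474121094]]
  cass [356.35658915 279.12403101] ((522.8953857421875, -157.6501007080078), (71.55865478515625, 62.507259368896484), 67.32513427734375)
  cass [413.6557377  254.37704918] ((498.569580078125, -275.109619140625), (72.16437530517578, 62.91581344604492), 64.15824890136719)
side mat ((497.8407897949219, -200.9140167236328), (271.35308837890625, 186.67477416992188), 73.23565673828125) [[369.29998779296875, -303.8999938964844], [548.0999755859375, -357.70001220703125], [626.2999877929688, -97.9000015258789], [447.6000061035156, -44.099998474121094]]
  cass [291.77142857 337.61428571] ((499.7785949707031, -279.2532653808594), (79.57544708251953, 61.53845977783203), 64.41917419433594)
  cass [291.58974359 293.03418803] ((524.0725708007812, -161.57650756835938), (81.8311767578125, 61.972694396972656), 67.2667465209961)
```

```bash
python3 - <<'E'
from h import *
c=dict(np.load("scene.npz"))
print("stand,bottle,tape,panel,beaker,tube",toplane(c,[(95,305),(475,155),(466,186),(225,222),(303,178),(398,117)],0)[:,:2].round().tolist())
yaw=np.radians(-16.85);u=np.array([np.cos(yaw),np.sin(yaw)]);v=np.array([-u[1],u[0]])
T=u*534+v*-60.5; C=np.array([498.7,-275.8]); print("tray",T,"cass in tray",(C-T)@u,(C-T)@v)
s=sense(); w,x,y,z=s["ee_rot"]; Rt=R.from_quat([x,y,z,w]).as_matrix()
ry=np.degrees(np.arctan2(Rt[1,1],Rt[0,1])); print("tool y deg",ry)
for n,tx,ty,h in(("pre",-40,(C-T)@v,150),):
    W=np.r_[T+u*tx+v*ty,h]; print(n,W,"tool cm",(Rt.T@(W-s["eef_pos"])/10).round(2))
E
```

```text
stand,bottle,tape,panel,beaker,tube [[766.0, 218.0], [615.0, -605.0], [562.0, -506.0], [788.0, -63.0], [793.0, -258.0], [823.0, -572.0]]
tray [ 493.5367675  -212.69158218] cass in tray 23.23461336942624 -58.90232687442093
tool y deg 76.20262619293447
pre [ 438.18024428 -257.47036565  150.        ] tool cm [-48.7  -67.02  15.4 ]
```

{"api": "step_arm", "payload": {"plan": [{"offset": [-48.7, -67.0, 0], "rot": [0, 0, 3.05], "gripper": 4.0}, {"offset": [-48.7, -67.0, 0], "rot": [0, 0, 3.05], "gripper": 4.0}, {"offset": [-48.7, -67.0, 0], "rot": [0, 0, 3.05], "gripper": 4.0}, {"offset": [-48.7, -67.0, 0], "rot": [0, 0, 3.05], "gripper": 4.0}, {"offset": [-48.7, -67.0, 0], "rot": [0, 0, 3.05], "gripper": 4.0}, {"offset": [-48.7, -67.0, 0], "rot": [0, 0, 3.05], "gripper": 4.0}, {"offset": [-48.7, -67.0, 0], "rot": [0, 0, 3.05], "gripper": 4.0}, {"offset": [-48.7, -67.0, 0], "rot": [0, 0, 3.05], "gripper": 4.0}, {"offset": [-48.7, -67.0, 0], "rot": [0, 0, 3.05], "gripper": 4.0}, {"offset": [-48.7, -67.0, 0], "rot": [0, 0, 3.05], "gripper": 4.0}, {"offset": [-48.7, -67.0, 0], "rot": [0, 0, 3.05], "gripper": 4.0}, {"offset": [-48.7, -67.0, 0], "rot": [0, 0, 3.05], "gripper": 4.0}]}}

```text
time_s: 1.3
eef_pos: [352.1, -47.8, 303.9]
ee_rot: [0.0, 0.147, 0.989, 0.0]
force: [1.7, 0.8, 0.3]
grip_width: 0.468
grip_force: 0.0
```

{"api": "step_arm", "payload": {"plan": [{"offset": [-14.3, -17.5, 0], "rot": [0, 0, 0], "gripper": 4.0}, {"offset": [-14.3, -17.5, 0], "rot": [0, 0, 0], "gripper": 4.0}, {"offset": [-14.3, -17.5, 0], "rot": [0, 0, 0], "gripper": 4.0}, {"offset": [-14.3, -17.5, 0], "rot": [0, 0, 0], "gripper": 4.0}, {"offset": [-14.3, -17.5, 15.4], "rot": [0, 0, 0], "gripper": 4.0}, {"offset": [-14.3, -17.5, 15.4], "rot": [0, 0, 0], "gripper": 4.0}, {"offset": [-14.3, -17.5, 15.4], "rot": [0, 0, 0], "gripper": 4.0}, {"offset": [-14.3, -17.5, 15.4], "rot": [0, 0, 0], "gripper": 4.0}, {"offset": [-14.3, -17.5, 15.4], "rot": [0, 0, 0], "gripper": 4.0}, {"offset": [-14.3, -17.5, 15.4], "rot": [0, 0, 0], "gripper": 4.0}]}}

```text
time_s: 2.3
eef_pos: [438.9, -254.8, 152.3]
ee_rot: [0.001, 0.146, 0.989, -0.001]
force: [0.0, -0.5, -0.0]
grip_width: 0.468
grip_force: 0.0
```

```bash
python3 - <<'E'
from h import *
s=sense(); print(s["time_s"],s["eef_pos"],s["ee_rot"],s["force"],s["grip_width"])
c=capture("side"); im=c["color"][200:420,160:420,::-1]; cv2.imwrite("pics/s1.png",cv2.resize(im,None,fx=2.5,fy=2.5))
E
```

```text
2.3 [ 438.91631688 -254.80424708  152.27701627] [ 0.00147232  0.14632023  0.98923565 -0.00103019] [ 0.02437455 -0.46269915 -0.04671686] 0.4680721289514312
```

View pics/s1.png

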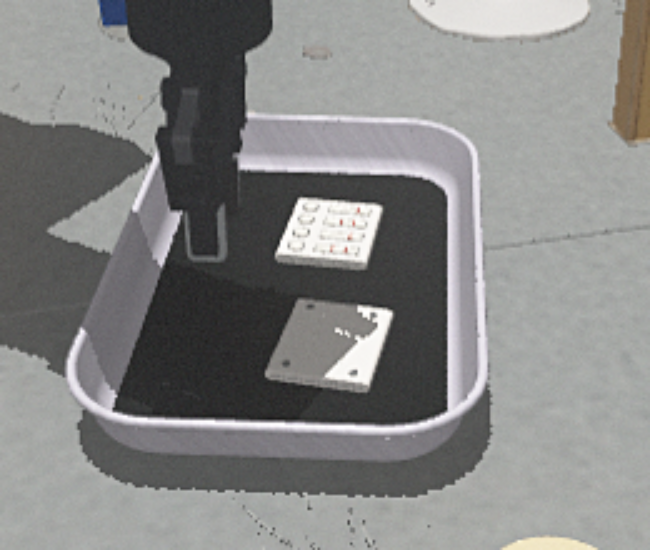

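The gripper, at about (210,250), hangs behind the face-down cassette's near edge at about (280,330), clear of both cassettes. I'll lower it until it touches the mat.

{"api": "step_arm", "payload": {"plan": [{"offset": [0, 0, 3.5], "rot": [0, 0, 0], "gripper": 4.0}, {"offset": [0, 0, 6.5], "rot": [0, 0, 0], "gripper": 4.0}, {"offset": [0, 0, 7.0], "rot": [0, 0, 0], "gripper": 4.0}, {"offset": [0, 0, 7.0], "rot": [0, 0, 0], "gripper": 4.0}, {"offset": [0, 0, 7.0], "rot": [0, 0, 0], "gripper": 4.0}]}}

```text
time_s: 2.85
eef_pos: [439.0, -255.1, 82.0]
ee_rot: [0.001, 0.146, 0.989, -0.001]
force: [-0.8, -0.5, -0.5]
grip_width: 0.472
grip_force: 0.0
```

{"api": "step_arm", "payload": {"plan": [{"offset": [0, 0, 0.2], "rot": [0, 0, 0], "gripper": 4.0}, {"offset": [0, 0, 0.3], "rot": [0, 0, 0], "gripper": 4.0}, {"offset": [0, 0, 0.3], "rot": [0, 0, 0], "gripper": 4.0}]}}

```text
time_s: 3.15
eef_pos: [438.3, -254.5, 77.3]
ee_rot: [0.0, 0.146, 0.989, -0.0]
force: [0.4, -0.1, -0.1]
grip_width: 0.468
grip_force: 0.0
```

{"api": "step_arm", "payload": {"plan": [{"offset": [0, 0, 0.1], "rot": [0, 0, 0], "gripper": 4.0}, {"offset": [0, 0, 0.15], "rot": [0, 0, 0], "gripper": 4.0}, {"offset": [0, 0, 0.15], "rot": [0, 0, 0], "gripper": 4.0}]}}

```text
time_s: 3.45
eef_pos: [438.3, -254.6, 76.1]
ee_rot: [0.0, 0.146, 0.989, -0.0]
force: [-2.0, 1.5, 9.3]
grip_width: 0.468
grip_force: 4.6
```

{"api": "step_arm", "payload": {"plan": [{"offset": [0, -0.2, -0.13], "rot": [0, 0, 0], "gripper": 4.0}, {"offset": [-1.0, -0.2, -0.13], "rot": [0, 0, 0], "gripper": 4.0}, {"offset": [-1.8, -0.2, -0.13], "rot": [0, 0, 0], "gripper": 4.0}, {"offset": [-2.3, -0.2, -0.13], "rot": [0, 0, 0], "gripper": 4.0}, {"offset": [-2.8, -0.2, -0.13], "rot": [0, 0, 0], "gripper": 4.0}, {"offset": [-3.3, -0.2, -0.13], "rot": [0, 0, 0], "gripper": 4.0}, {"offset": [-3.8, -0.2, -0.13], "rot": [0, 0, 0], "gripper": 4.0}, {"offset": [-4.3, -0.2, -0.13], "rot": [0, 0, 0], "gripper": 4.0}, {"offset": [-4.8, -0.2, -0.13], "rot": [0, 0, 0], "gripper": 4.0}, {"offset": [-5.2, -0.2, -0.13], "rot": [0, 0, 0], "gripper": 4.0}, {"offset": [-5.6, -0.2, -0.13], "rot": [0, 0, 0], "gripper": 4.0}, {"offset": [-5.6, -0.2, -0.13], "rot": [0, 0, 0], "gripper": 4.0}]}}

```text
time_s: 4.65
eef_pos: [491.6, -272.7, 76.7]
ee_rot: [0.0, 0.146, 0.989, -0.0]
force: [0.3, -0.5, 0.1]
grip_width: 0.471
grip_force: 0.0
```

```bash
python3 - <<'E'
from h import *
s=sense(); print(s["time_s"],s["eef_pos"],s["ee_rot"],s["force"],s["grip_width"])
c=capture("side"); im=c["color"][200:420,160:420,::-1]; cv2.imwrite("pics/s2.png",cv2.resize(im,None,fx=2.5,fy=2.5))
E
```

```text
4.65 [ 491.59272936 -272.7228443    76.7306168 ] [ 1.84083223e-04  1.46408435e-01  9.89224202e-01 -1.18308934e-04] [ 0.28491396 -0.45011097  0.12448075] 0.47073377015441903
```

View pics/s2.png

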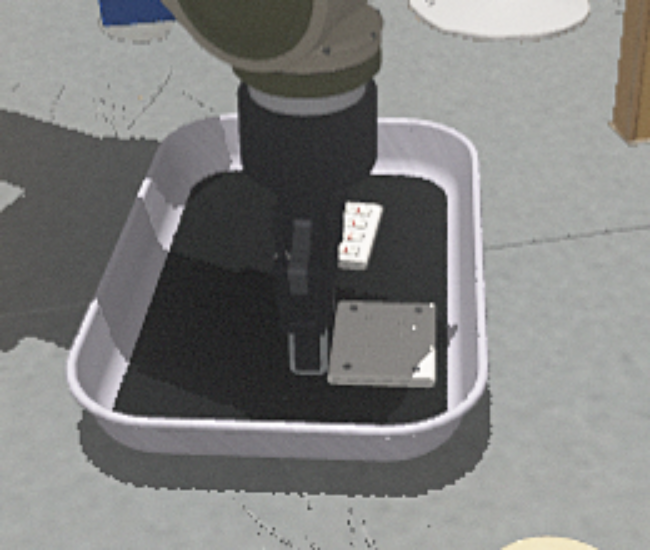

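The cassette's far edge at about (435,340) now lies square to the wall and close to it. The fingers, at about (310,370), sit against its near edge, so I'll keep pushing.

{"api": "step_arm", "payload": {"plan": [{"offset": [-0.4, 0, 0], "rot": [0, 0, 0], "gripper": 4.0}, {"offset": [-0.8, 0, 0], "rot": [0, 0, 0], "gripper": 4.0}, {"offset": [-1.2, 0, 0], "rot": [0, 0, 0], "gripper": 4.0}, {"offset": [-1.6, 0, 0], "rot": [0, 0, 0], "gripper": 4.0}, {"offset": [-2.0, 0, 0], "rot": [0, 0, 0], "gripper": 4.0}, {"offset": [-2.4, 0, 0], "rot": [0, 0, 0], "gripper": 4.0}, {"offset": [-2.8, 0, 0], "rot": [0, 0, 0], "gripper": 4.0}, {"offset": [-3.2, 0, 0], "rot": [0, 0, 0], "gripper": 4.0}, {"offset": [-3.6, 0, 0], "rot": [0, 0, 0], "gripper": 4.0}, {"offset": [-4.0, 0, 0], "rot": [0, 0, 0], "gripper": 4.0}, {"offset": [-4.3, 0, 0], "rot": [0, 0, 0], "gripper": 4.0}, {"offset": [-4.3, 0, 0], "rot": [0, 0, 0], "gripper": 4.0}]}}

```text
time_s: 5.9
eef_pos: [532.7, -285.1, 76.7]
ee_rot: [0.0, 0.146, 0.989, -0.0]
force: [-0.6, 0.2, -0.4]
grip_width: 0.469
grip_force: 0.0
```

```bash
python3 - <<'E'
from h import *
s=sense(); print(s["time_s"],s["eef_pos"],s["ee_rot"],s["force"],s["grip_width"])
c=capture("side"); im=c["color"][200:420,160:420,::-1]; cv2.imwrite("pics/s3.png",cv2.resize(im,None,fx=2.5,fy=2.5))
E
```

```text
5.9 [ 532.68386674 -285.14177181   76.70615164] [ 1.78603293e-04  1.46427809e-01  9.89221339e-01 -8.86023436e-05] [-0.60394595  0.23670568 -0.41820138] 0.468674206981791
```

View pics/s3.png

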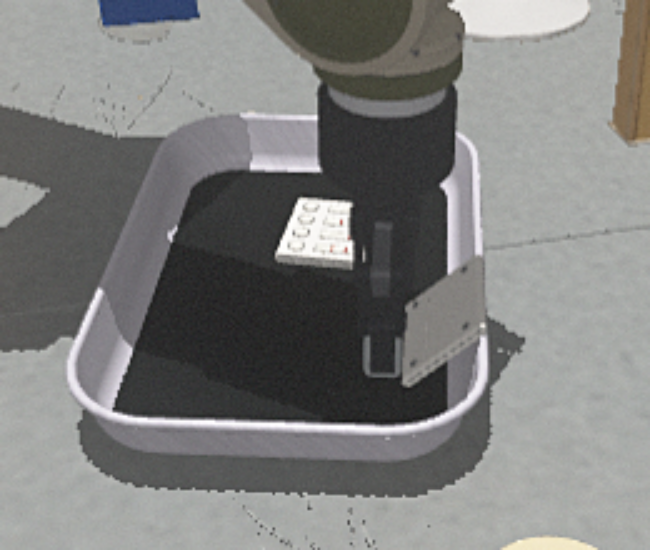

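The cassette has ridden up: its bottom edge is at about (405,380) and its top edge rests on the far rim at about (482,260). About 20 mm of push remains.

{"api": "step_arm", "payload": {"plan": [{"offset": [-0.3, 0, 0], "rot": [0, 0, 0], "gripper": 4.0}, {"offset": [-0.6, 0, 0], "rot": [0, 0, 0], "gripper": 4.0}, {"offset": [-0.9, 0, 0], "rot": [0, 0, 0], "gripper": 4.0}, {"offset": [-1.2, 0, 0], "rot": [0, 0, 0], "gripper": 4.0}, {"offset": [-1.4, 0, 0], "rot": [0, 0, 0], "gripper": 4.0}, {"offset": [-1.6, 0, 0], "rot": [0, 0, 0], "gripper": 4.0}, {"offset": [-1.8, 0, 0], "rot": [0, 0, 0], "gripper": 4.0}, {"offset": [-1.9, 0, 0], "rot": [0, 0, 0], "gripper": 4.0}, {"offset": [-1.9, 0, 0], "rot": [0, 0, 0], "gripper": 4.0}]}}

```text
time_s: 6.85
eef_pos: [550.6, -290.6, 76.7]
ee_rot: [0.0, 0.146, 0.989, -0.0]
force: [-0.3, 0.3, 0.4]
grip_width: 0.47
grip_force: 0.0
```

```bash
python3 - <<'E'
from h import *
s=sense(); print(s["time_s"],s["eef_pos"],s["ee_rot"],s["force"],s["grip_width"])
c=capture("side"); im=c["color"][200:420,160:420,::-1]; cv2.imwrite("pics/s4.png",cv2.resize(im,None,fx=2.5,fy=2.5))
E
```

```text
6.85 [ 550.63391139 -290.57386483   76.69670363] [ 5.17985901e-05  1.46493421e-01  9.89211643e-01 -1.50789989e-05] [-0.27461338  0.28648218  0.41760877] 0.4699706338083973
```

View pics/s4.png

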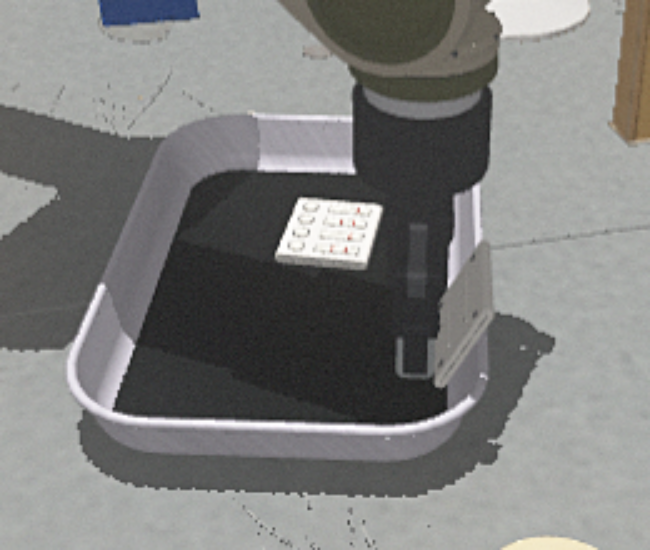

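The cassette is steep now, its bottom at about (440,382) and its top at about (488,245), with the mat's edge at x≈447. I'll finish with small pushes while watching the force.

{"api": "step_arm", "payload": {"plan": [{"offset": [-0.1, 0, 0], "rot": [0, 0, 0], "gripper": 4.0}, {"offset": [-0.2, 0, 0], "rot": [0, 0, 0], "gripper": 4.0}, {"offset": [-0.2, 0, 0], "rot": [0, 0, 0], "gripper": 4.0}]}}

```text
time_s: 7.2
eef_pos: [552.5, -291.2, 76.7]
ee_rot: [0.0, 0.147, 0.989, -0.0]
force: [0.2, 0.8, 0.1]
grip_width: 0.467
grip_force: 0.0
```

{"api": "step_arm", "payload": {"plan": [{"offset": [-0.1, 0, 0], "rot": [0, 0, 0], "gripper": 4.0}, {"offset": [-0.15, 0, 0], "rot": [0, 0, 0], "gripper": 4.0}, {"offset": [-0.15, 0, 0], "rot": [0, 0, 0], "gripper": 4.0}]}}

```text
time_s: 7.5
eef_pos: [554.0, -291.6, 76.7]
ee_rot: [0.0, 0.146, 0.989, -0.0]
force: [0.5, -0.6, 0.5]
grip_width: 0.466
grip_force: 0.0
```

```bash
python3 - <<'E'
from h import *
s=sense(); print(s["time_s"],s["eef_pos"],s["force"])
yaw=np.radians(-16.85);u=np.array([np.cos(yaw),np.sin(yaw)]);v=np.array([-u[1],u[0]])
T=u*534+v*-60.5; p=s["eef_pos"][:2]-T; print("tool tray x,y",p@u,p@v)
c=capture("side"); np.savez("side2.npz",**c); d=c["depth"]
# depth cloud of cassette, tray frame
vv,uu=np.mgrid[200:420,160:420]; px=np.stack([uu,vv],-1).reshape(-1,1,2).astype(float)
n=cv2.undistortPoints(px,K(c),np.array([c["k1"],0,0,0.]))[:,0]; z=d[200:420,160:420].ravel()
Rm=cv2.Rodrigues(np.array(c["rvec"],float))[0]
P=(np.c_[n,np.ones(len(n))]*z[:,None]-np.array(c["tvec"]))@Rm
X=(P[:,:2]-T)@u; Y=(P[:,:2]-T)@v; g=c["color"][200:420,160:420].mean(-1).ravel()
m=(z>0)&(g>90)&(abs(Y+58)<25)&(X>85)&(X<125)&(P[:,2]>3)&(P[:,2]<75)
for h in range(4,72,6):
    q=m&(abs(P[:,2]-h)<3)
    if q.sum(): print(h,q.sum(),np.percentile(X[q],[5,50,95]).round(1))
E
```

```text
7.5 [ 553.95507072 -291.56868152   76.68913782] [ 0.47114293 -0.60428533  0.53264447]
tool tray x,y 80.68823496931856 -57.977382671769334
10 11 [91.  91.  91.1]
16 18 [92.4 92.4 93.8]
22 27 [93.7 95.1 96.1]
28 43 [96.4 97.8 99.1]
34 39 [ 99.1 100.4 100.7]
40 40 [101.7 102.1 104.1]
46 40 [103.4 104.7 106.1]
52 39 [106.1 107.3 108.5]
58 42 [108.7 110.  117.4]
64 92 [111.4 114.3 117.5]
```

The cassette stands home: depth gives a lean of about 69°, with its top at tray x≈111–117 and z≈64. Now I'll back off, rise and go over behind the wall.

{"api": "step_arm", "payload": {"plan": [{"offset": [0.5, 0, 0], "rot": [0, 0, 0], "gripper": 4.0}, {"offset": [1.5, 0, 0], "rot": [0, 0, 0], "gripper": 4.0}, {"offset": [3.5, 0, -0.5], "rot": [0, 0, 0], "gripper": 4.0}, {"offset": [4.0, 0, -3], "rot": [0, 0, 0], "gripper": 4.0}, {"offset": [4.0, 0, -7], "rot": [0, 0, 0], "gripper": 4.0}, {"offset": [4.0, 0, -10], "rot": [0, 0, 0], "gripper": 4.0}, {"offset": [4.0, 0, -10], "rot": [0, 0, 0], "gripper": 4.0}, {"offset": [0, 0, -10], "rot": [0, 0, 0], "gripper": 4.0}, {"offset": [-4, 0, -10], "rot": [0, 0, 0], "gripper": 4.0}, {"offset": [-7.4, 0, -10], "rot": [0, 0, 0], "gripper": 4.0}, {"offset": [-7.4, 0, -10], "rot": [0, 0, 0], "gripper": 4.0}, {"offset": [-7.4, 0, -10], "rot": [0, 0, 0], "gripper": 4.0}]}}

```text
time_s: 8.75
eef_pos: [624.3, -312.7, 175.0]
ee_rot: [-0.001, 0.146, 0.989, 0.001]
force: [-0.4, 0.7, -0.4]
grip_width: 0.471
grip_force: 0.0
```

```bash
python3 - <<'E'
from h import *
s=sense(); print(s["time_s"],s["eef_pos"],s["force"])
yaw=np.radians(-16.85);u=np.array([np.cos(yaw),np.sin(yaw)]);v=np.array([-u[1],u[0]])
T=u*534+v*-60.5; p=s["eef_pos"][:2]-T; print("tool tray x,y",p@u,p@v)
c=capture("side"); im=c["color"][180:420,200:460,::-1]; cv2.imwrite("pics/s5.png",cv2.resize(im,None,fx=2.4,fy=2.4))
E
```

```text
8.75 [ 624.26381414 -312.69801311  175.025453  ] [-0.44910797  0.73442165 -0.42839602]
tool tray x,y 154.10310464494037 -57.81937471111761
```

View pics/s5.png

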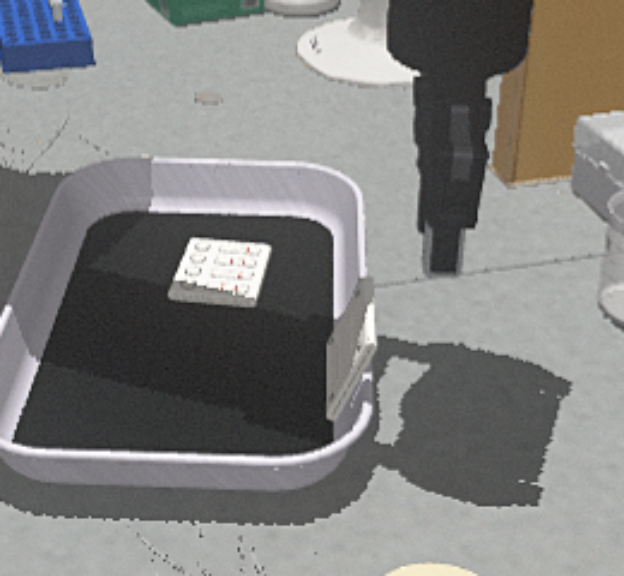

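The cassette stands by itself on the far wall, bottom at about (330,415) and top at about (370,285). The fingers, at about (443,270), are behind it, so I'll lower them and push back.

{"api": "step_arm", "payload": {"plan": [{"offset": [0, 0, 3.0], "rot": [0, 0, 0], "gripper": 4.0}, {"offset": [0, 0, 5.0], "rot": [0, 0, 0], "gripper": 4.0}, {"offset": [0.8, 0, 5.1], "rot": [0, 0, 0], "gripper": 4.0}, {"offset": [1.6, 0, 5.1], "rot": [0, 0, 0], "gripper": 4.0}, {"offset": [2.1, 0, 5.1], "rot": [0, 0, 0], "gripper": 4.0}, {"offset": [2.5, 0, 5.1], "rot": [0, 0, 0], "gripper": 4.0}, {"offset": [2.9, 0, 5.1], "rot": [0, 0, 0], "gripper": 4.0}, {"offset": [3.3, 0, 5.1], "rot": [0, 0, 0], "gripper": 4.0}, {"offset": [3.7, 0, 5.1], "rot": [0, 0, 0], "gripper": 4.0}, {"offset": [4.1, 0, 5.1], "rot": [0, 0, 0], "gripper": 4.0}, {"offset": [4.5, 0, 5.1], "rot": [0, 0, 0], "gripper": 4.0}, {"offset": [4.9, 0, 5.1], "rot": [0, 0, 0], "gripper": 4.0}]}}

```text
time_s: 10.0
eef_pos: [577.5, -298.7, 125.7]
ee_rot: [-0.0, 0.146, 0.989, 0.0]
force: [-1.3, 0.0, -0.2]
grip_width: 0.47
grip_force: 0.0
```

```bash
python3 - <<'E'
from h import *
s=sense(); print(s["time_s"],s["eef_pos"],s["force"])
c=capture("side"); im=c["color"][180:420,200:460,::-1]; cv2.imwrite("pics/s6.png",cv2.resize(im,None,fx=2.4,fy=2.4))
E
```

```text
10.0 [ 577.49399045 -298.70627652  125.67422164] [-1.26132434e+00  4.28706945e-04 -1.84818423e-01]
```

View pics/s6.png

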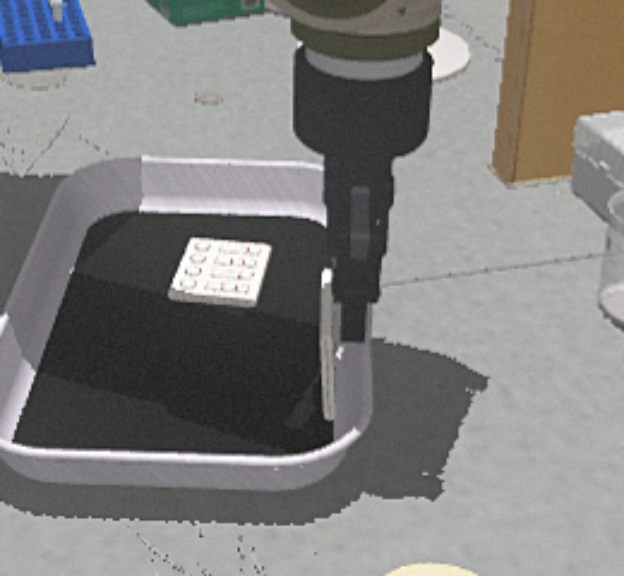

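The cassette is about vertical, from (330,415) to (325,270), with the fingers behind it. I'll push a bit more, let it fall, then retreat upward.

{"api": "step_arm", "payload": {"plan": [{"offset": [0.4, 0, 0], "rot": [0, 0, 0], "gripper": 4.0}, {"offset": [0.8, 0, 0], "rot": [0, 0, 0], "gripper": 4.0}, {"offset": [1.2, 0, 0], "rot": [0, 0, 0], "gripper": 4.0}, {"offset": [1.6, 0, 0], "rot": [0, 0, 0], "gripper": 4.0}, {"offset": [2.0, 0, 0], "rot": [0, 0, 0], "gripper": 4.0}, {"offset": [2.0, 0, 0], "rot": [0, 0, 0], "gripper": 4.0}, {"offset": [2.0, 0, 0], "rot": [0, 0, 0], "gripper": 4.0}, {"offset": [2.0, 0, -4], "rot": [0, 0, 0], "gripper": 4.0}, {"offset": [2.0, 0, -9], "rot": [0, 0, 0], "gripper": 4.0}, {"offset": [2.0, 0, -14], "rot": [0, 0, 0], "gripper": 4.0}, {"offset": [2.0, 0, -14], "rot": [0, 0, 0], "gripper": 4.0}, {"offset": [2.0, 0, -14], "rot": [0, 0, 0], "gripper": 4.0}]}}

```text
time_s: 11.25
eef_pos: [558.8, -293.1, 266.4]
ee_rot: [0.001, 0.146, 0.989, -0.0]
force: [0.2, 0.2, 0.0]
grip_width: 0.466
grip_force: 0.0
```

```bash
python3 - <<'E'
from h import *
s=sense(); print(s["time_s"],s["eef_pos"],s["force"])
c=capture("side"); im=c["color"][180:420,200:460,::-1]; cv2.imwrite("pics/s7.png",cv2.resize(im,None,fx=2.4,fy=2.4))
yaw=np.radians(-16.85);u=np.array([np.cos(yaw),np.sin(yaw)]);v=np.array([-u[1],u[0]]);T=u*534+v*-60.5
g=c["color"].min(-1)
w=cv2.morphologyEx((g>110).astype(np.uint8),2,np.ones((3,3),np.uint8))
for q in cv2.findContours(w,1,2)[0]:
    a=cv2.contourArea(q); p=q[:,0].mean(0)
    if 300<a<3500 and 230<p[0]<350 and 260<p[1]<380:
        r=cv2.minAreaRect(toplane(c,q[:,0],12)[:,:2].astype(np.float32)); print(p,r,(np.array(r[0])-T)@u,(np.array(r[0])-T)@v)
E
```

```text
11.25 [ 558.83029129 -293.0541578   266.43734559] [0.21105524 0.17448811 0.00819228]
[307.2962963  330.88888889] ((531.1941528320312, -286.82879638671875), (78.34548950195312, 60.704490661621094), 73.1087646484375) 57.53057694544907 -60.03863686875385
[290.26530612 292.95918367] ((524.2237548828125, -161.44442749023438), (82.19898223876953, 62.2755241394043), 67.25279235839844) 14.514635646951628 57.94210395509576
```

View pics/s7.png

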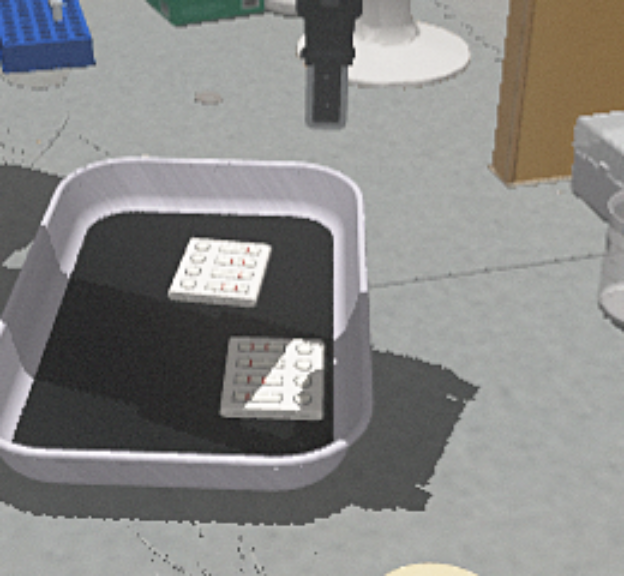

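The cassette lies flat and face up at about (275,378), which is tray x≈58, y≈-60. The other one at about (220,270) has not moved, and the arm is clear.

```bash
python3 -c "
from rig import *
print(finish_job())"
```

```text
the job is handed in; nothing more can be done
None
```

The face-down cassette was pushed up against the far wall and tipped back over; it now lies flat and face up on the mat. The other cassette has not moved, and I handed the job in at about 11 s; no verdict came back.

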